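Index the stone die to its third stop

ROBOT

A 7-joint arm with a two-finger parallel gripper is mounted at the origin on a cart in front of the work surface, level with it; the furniture and walls round the work are solid. World frame = base frame: x ahead of the robot, y to its left, z up, the work surface at z = 0. Lengths are in m, angles in rad, forces in N, time in s.
With the tool pointing down it reaches from about 0.425 to 0.875 m from the base axis. Payload 9.9 kg.
Tool frame: the origin (TCP) lies between the finger pads; the fingertips stand 19 mm ahead of it and the grasp point (between the pads) is the TCP; z points along the fingers, y is the line along which they close (so a half turn about z gives the same grasp; the last joint's range is limited). The gripper opens to 85 mm and grips with 20 to 120 N. Pads are 22 mm wide; open, the fingers measure 114 mm over their backs; the gripper's body (76 mm by 85 mm) begins 54 mm behind the grasp point. The pads swing forward as they close: fully open they stand 13 mm farther back than shut.
Start: joints at [-1.281, 0.576, 0.025, 1.437, -0.015, 1.129, -0.057], TCP at [0.246, 0.628, 0.25] pointing down, gripper open.
Joint ranges: [-2.76, 2.76], [-0.34, 2.15], [-1.52, 1.57], [0.19, 2.46], [-1.09, 4.23], [0.17, 1.99], [-2.82, 2.82]. Speed limits (rad/s): [2.22, 2.22, 3.01, 3.01, 3.14, 3.14, 3.14].

INTERFACE

Orientations are given as a unit quaternion [x, y, z, w].
In Python, from workcell import telemetry, eyes, sign_off gives the robot as it stands.
- The arm moves only by the tool jog_arm, never from a script. Its argument "targets" is a list of rows, each a list of 6 numbers: the shift along the tool's x, y, z in mm, then the turn, a rotation vector about the tool's x, y, z in degrees. In form: [[tx, ty, tz, rx, ry, rz], ...]. A call has 1 to 20 rows; each row shifts and turns the commanded pose from where the row before left it, along the tool's axes as they then stand; what a row does not reach is not made up. A row lasts 1/8 s, in which the tool goes at most 62.5 mm and 10.7 degrees, less where a joint would pass 70% of its speed; a pose out of reach is approached as far as the arm can. A call is refused whole if a number of a shift passes 62.5 or a number of a turn 10.7, either way. A call with a gripper value outside its range is refused whole. "gripper" is the finger opening in mm, from 0 to 85.4, set as the call begins (left out, the last holds). The fingers move at their own pace and stop on an object; the grip force is fixed at half the most. Time passes only in rows, so rows that do not move let the fingers close. It gives the time, the measured TCP pose, the force, the opening and the grip force at its end, in the units of the state.
- telemetry.state(): the state, without advancing time (a new reading comes with each control period).
- eyes.get_image(name): name is "scene" or "top"; returns a dict with "color" (384x512x3 uint8, red, green, blue), "fx", "fy", "cx", "cy" (pixels), "T" (4x4, takes a point from camera to world coordinates). Camera axes: x right, y up, looking along -z (the intrinsics and any distortion apply to the point x, -y, -z); pixel columns grow to the right and rows downward; lengths in m; the calibration is good to about 2 mm. A picture is of the moment at which its call begins. There is no depth.
- sign_off(): hands the job in; it is judged then, once.
Trained networks look in the newest picture that a camera, given by its name, has taken for a name from the list of things; names that differ only in an ending like _2 or _b are one class to them, and where a whole thing is asked for, a point or a joint stands for the part that bears it (a point fixed in the world has none). Each returns a list of dicts, best first, with "confidence" (0 to 1); they miss things now and then, are a little off and sometimes report something else, mostly with a low value. They report only what shows in the picture. A call takes as long as a camera call.
- eyes.trace(camera, name): "mask" (384x512 bool, what is visible of it) and "position" ([column, row] in pixels, amid what is visible of it).
- eyes.tip_of(camera, name): "position" ([column, row] in pixels: a listed point, or the origin of a listed thing).
The state is a dict: "time_s": time; "joints": joint angles; "dq": joint speeds; "joint_efforts": joint torques, N m; "position": TCP position; "tool_rot": TCP orientation; "wrist_force": force on the tool from outside, world axes, zero at the start; "torque": the same for the moment, N m; "finger_gap": opening from 0.0 (shut) to 1.0 (fully open); "gripper_force": force on a finger pad.
Only numpy, scipy, OpenCV 4.12 (cv2) and the standard library are available. Lean on these libraries where they do the work, as an engineer would, in place of code of your own. Each camera call takes 0.05 s, during which the arm holds its last target. There are 200 camera calls.

TASK

The stone die on the indexing head is locked at its start position. Push the round sprung release button fully down until it latches and stays down, then grip the black bar knob and turn it clockwise (seen from above), counting three clicks, to the third stop and not on towards the fourth. Finish still gripping the knob, holding it steady at the third stop; do not push the other things on the bench about.

Things in the scene. Friction and masses are not known exactly. Their poses are not given: they have to be found in the camera images.
- index_head: indexing head fixed to the bench: grey base plate, x -60 to 60, y -55 to 135 mm, 12 mm thick; aluminium drum 120 mm across, top at 50 mm, under the knob; grey 36 mm square tower, top at 60 mm, under the button. Origin on the bench under the knob's upright axis; button 100 mm along its +y. On the drum's -x side 6 small studs (start, stops 1 to 5) mark the dial's pointer rib
- button_top (a point): centre of the top of the release button, an upright steel cylinder 22 mm across standing 20 mm proud of its tower; top 80 mm above the bench when up, 68 mm fully down. Moves with the button
- release_button (a joint): travel of the button: 0 up (dial locked), 0.012 m fully down. Sprung: about 2 N at first, up to about 7 N near the bottom. Past 11 mm a hidden catch snaps over and it stays down (about 0.011) when let go, and its steel tongue is out of the dial's notch so the dial can turn; pushed less, it springs back and the dial stays locked
- knob_bar: black bar knob, 46 mm long (own x), 15 mm thick (own y: grip across this), 34 mm high, on an 18 mm stem. Origin: its centre, on the turning axis, 109 mm above the bench (bar 92 to 126 mm). Turns with the dial. Below: dial 92 mm across, top at 60 mm, with an arm carrying the yellow stone die 15x15x26 mm, top at 86 mm, 76 mm from the axis towards the bar's +x
- index_knob (a joint): angle of dial and knob: 0 at the start, grows clockwise seen from above. Detent stops every 20 deg (0.349 rad): the third is 60 deg = 1.047 rad. Leaving a stop takes about 0.2 Nm; half way (10 deg) the resistance gives way and the dial is pulled on into the next stop. Five stops, end block at 1.86 rad. While locked it has only about 0.02 rad of play
- wax_block_a: pink wax block 22 x 45 x 11 mm, loose bystander, origin under its centre
- wax_block_b: second pink wax block 22 x 45 x 11 mm, loose bystander, origin under its centre
- jaw_model: yellow stone jaw model 59 x 66 x 30 mm, loose bystander, origin under its centre
- jar: small jar with screw cap, 38 mm across, 42 mm high, loose bystander, origin under its centre
- spare_die: pale stone die standing alone on the bench behind the head, 15 x 15 x 26 mm, loose bystander, origin under its centre

How it is judged:
By the outcome, as a careful person would: the job done as asked, in the order asked, and still so for the second after the job is handed in, while the arm keeps its last pose, push and grip.
It also fails if it takes over 38 s, if anything falls off the work surface, if the arm or the gripper's body presses on something with over 40 N, if the wrist force passes 120 N, or if a joint passes its speed limit or range.

## Working session

There is one attempt and no reset: what is moved stays moved. The work goes in short steps, Python scripts to look and compute and a tool call to move; the robot and the scene stay as the last step left them, time stands still between calls to the robot, and variables do not carry over. Pictures are saved under pics/ and viewed, at most 10 in all, crops included, and the job is handed in when it is done.

Besides the shell and the picture viewer there is one more tool, called after "Request:" as name(argument=value, ...), one argument or row to a line, values as JSON. jog_arm: Moves the arm, as the interface text tells. Its arguments: {"type":"object","properties":{"targets":{"type":"array"},"gripper":{"type":"number"}},"required":["targets"]}

```bash
mkdir -p pics; cat > h.py <<'E'
import numpy as np,cv2
from workcell import telemetry,eyes
def shot(cam,fn=None):
    im=eyes.get_image(cam)
    if fn: cv2.imwrite('pics/'+fn,im['color'][:,:,::-1])
    return im
def at_z(im,px,z):
    T=np.array(im['T']);d=T[:3,:3]@np.array([(px[0]-im['cx'])/im['fx'],-(px[1]-im['cy'])/im['fy'],-1])
    o=T[:3,3];return o+d*(z-o[2])/d[2]
E
python3 - <<'E'
from h import *
for c in ['scene','top']:
    im=shot(c,c+'0.png'); print(c,im['fx'],im['cx'],im['cy'],[k for k in im if k not in('color','T')],np.round(im['T'],3).tolist())
    for n,z in [('button_top',.08),('knob_bar',.109),('index_head',0),('jar',0),('spare_die',0),('jaw_model',0),('wax_block_a',0)]:
        for r in eyes.tip_of(c,n)[:2]: print(n,np.round(r['position'],1),round(r['confidence'],2),np.round(at_z(im,r['position'],z),4))
print(telemetry.state())
E
```

```text
scene 346.6930405118295 255.29182429593985 191.29310354816423 ['fx', 'fy', 'cx', 'cy'] [[0.615, 0.519, -0.594, 0.019], [-0.789, 0.416, -0.453, -0.355], [0.012, 0.746, 0.665, 0.715], [0.0, 0.0, 0.0, 1.0]]
button_top [206.2 194. ] 0.56 [0.4929 0.1742 0.08  ]
knob_bar [238.3 198.2] 0.65 [0.511  0.0746 0.109 ]
index_head [240.7 227.9] 0.65 [0.5111 0.069  0.    ]
jar [293.7 263.4] 0.52 [ 0.5018 -0.112   0.    ]
spare_die [288.4 189.1] 0.42 [0.7294 0.0566 0.    ]
wax_block_a [207.8 193.6] 0.73 [0.5571 0.2383 0.    ]
wax_block_a [310.7 309.6] 0.53 [ 0.4194 -0.2114  0.    ]
top 442.16321315297665 253.12331124330774 187.62951361364134 ['fx', 'fy', 'cx', 'cy'] [[0.009, 0.997, -0.076, 0.466], [-1.0, 0.009, 0.009, 0.084], [0.01, 0.076, 0.997, 1.417], [0.0, 0.0, 0.0, 1.0]]
button_top [314.8 244.8] 0.64 [ 0.3972 -0.1153  0.08  ]
button_top [220.5 215.4] 0.57 [0.483  0.1694 0.08  ]
knob_bar [257. 204.] 0.41 [0.5173 0.0601 0.109 ]
index_head [249.8 207.2] 0.56 [0.5111 0.081  0.    ]
jar [309.7 213.2] 0.56 [ 0.4936 -0.1111  0.    ]
jar [255.1 202.9] 0.21 [0.525  0.0642 0.    ]
spare_die [314.2 240.9]
[... 186 characters left out ...]
  0.57567084,  0.02490597,  1.43710352, -0.01500803,
        1.12898535, -0.05651408]), 'dq': array([-2.22929048e-03, -2.34658757e-04,  1.05416164e-03, -1.37381639e-03,
        6.35448499e-04,  8.80963572e-04, -8.59191229e-05]), 'joint_efforts': array([-1.10261513e-03, -7.65443230e+01,  2.24765293e+00, -2.86286670e+01,
        1.50530040e-02,  2.81926841e-03,  3.11575512e-06]), 'position': array([0.2464564 , 0.6284057 , 0.25030734]), 'tool_rot': array([ 1.85809164e-01,  9.82585851e-01,  9.55032021e-06, -3.38658236e-06]), 'wrist_force': array([0.18834158, 0.6384679 , 0.25063382]), 'torque': array([-0.00295291,  0.01084067,  0.00035535]), 'gripper_force': 0.0, 'finger_gap': 0.9988218284215707}
```

```bash
python3 - <<'E'
import cv2
a=cv2.imread('pics/scene0.png')[130:330,150:350]; b=cv2.imread('pics/top0.png')[130:290,180:360]
cv2.imwrite('pics/c_scene.png',cv2.resize(a,None,fx=3,fy=3,interpolation=cv2.INTER_CUBIC))
cv2.imwrite('pics/c_top.png',cv2.resize(b,None,fx=3.5,fy=3.5,interpolation=cv2.INTER_CUBIC))
E
```

```text
(no output)
```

View pics/c_scene.png

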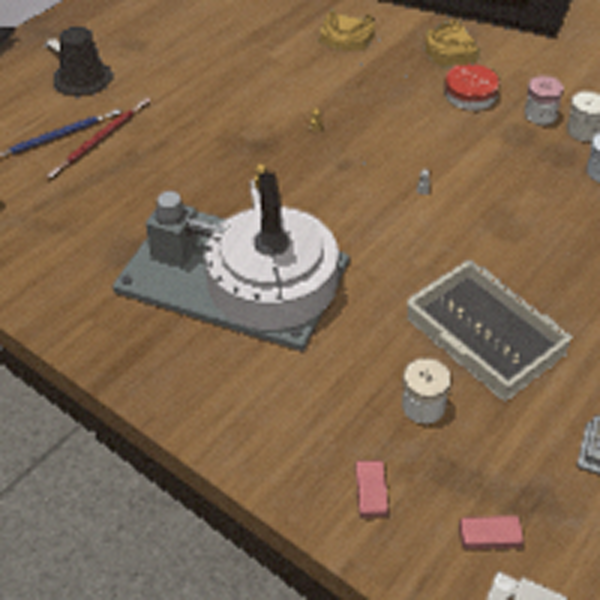

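View pics/c_top.png

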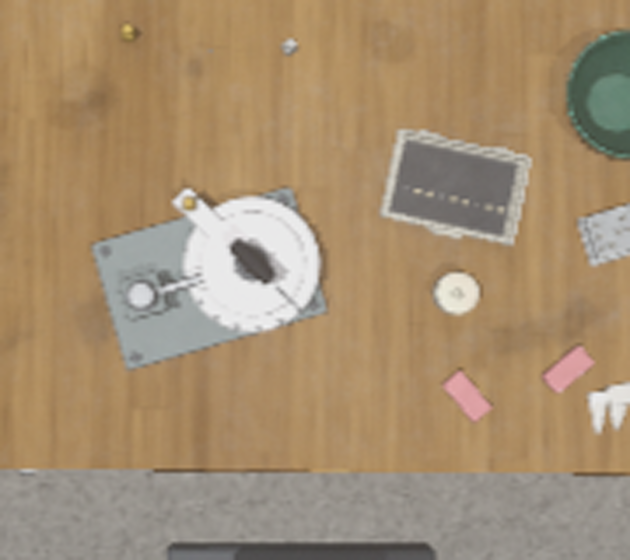

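The scene crop shows the head with the button at about (206,195) full-frame and the bar knob at about (239,197). In the top crop the button is at (220,214), the knob at (253,204) and the die at (234,188).

```bash
python3 - <<'E'
from h import *
t=shot('top');s=shot('scene')
B=at_z(t,(220.3,213.8),.08);K=at_z(t,(252.3,204),.126);D=at_z(t,(234,187.7),.086);Ks=at_z(s,(239.3,188.7),.126);Bs=at_z(s,(206.5,195),.08)
print(B,Bs,K,Ks,D)
C=[at_z(t,(180+x/3.5,130+y/3.5),.012) for x,y in[(128,368),(93,244),(326,312),(292,188)]]
print(np.round(C,4)); c=np.mean(C,0); 
e=(C[0]+C[1]-C[2]-C[3])/2; y=e/np.linalg.norm(e); print('centre',c,'ydir',y,np.linalg.norm(e),'knob',c-.04*y,'btn',c+.06*y)
k=c-.04*y; d=D-k; print('die dir',np.degrees(np.arctan2(d[1],d[0])),np.hypot(d[0],d[1]))
for cam in['top','scene']:
  for r in eyes.trace(cam,'knob_bar')[:1]:
    print(cam,r['confidence'],r['mask'].sum(),r['position'])
    p=np.argwhere(r['mask'])[:,::-1].astype(float); w=np.array([at_z(t,q,.12)for q in p])[:,:2] if cam=='top' else None
    if w is not None: m=w.mean(0);u=np.linalg.svd(w-m)[2][0];print(m,np.degrees(np.arctan2(u[1],u[0])))
E
```

```text
[0.4878315  0.17003376 0.08      ] [0.49048482 0.17070092 0.08      ] [0.51645893 0.07409832 0.126     ] [0.52628222 0.08365294 0.126     ] [0.56673099 0.12944759 0.086     ]
[[0.4215 0.1852 0.012 ]
 [0.5333 0.2186 0.012 ]
 [0.4735 0.0067 0.012 ]
 [0.586  0.0383 0.012 ]]
centre [0.50356611 0.11220793 0.012     ] ydir [-0.27999567  0.96000126  0.        ] 0.18690900661631205 knob [0.51476593 0.07380788 0.012     ] btn [0.48676636 0.169808   0.012     ]
die dir 46.95586821580257 0.07613241925572677
top 0.6 80 [255.8, 204.3]
[0.51768017 0.0750171 ] -132.00308602475275
scene 0.7 93 [238.5, 199.8]
```

Request:
jog_arm(
  targets=[
    [-30.1,-26.1,9,0,0,0],
    [-30.1,-26.1,9,0,0,0],
    [-30.1,-26.1,9,0,0,0],
    [-30.1,-26.1,9,0,0,0],
    [-30.1,-26.1,9,0,0,0],
    [-30.1,-26.1,9,0,0,0],
    [-30.1,-26.1,9,0,0,0],
    [-30.1,-26.1,9,0,0,0],
    [-30.1,-26.1,9,0,0,0],
    [-30.1,-26.1,9,0,0,0],
    [-30.1,-26.1,9,0,0,0],
    [-30.1,-26.1,9,0,0,0],
    [-30.1,-26.1,9,0,0,0],
    [0,0,0,0,0,0],
    [0,0,0,0,0,0],
  ],
  gripper=0,
)

```text
time_s: 2.88
position: [0.4868, 0.1702, 0.1334]
tool_rot: [0.186, 0.983, 0.0, -0.0]
wrist_force: [-0.1, 0.4, -0.4]
finger_gap: -0.002
gripper_force: 0.0
```

Request:
jog_arm(
  targets=[
    [0,0,10,0,0,0],
    [0,0,12,0,0,0],
    [0,0,9,0,0,0],
    [0,0,3,0,0,0],
    [0,0,3,0,0,0],
    [0,0,3,0,0,0],
    [0,0,2,0,0,0],
    [0,0,2,0,0,0],
    [0,0,0,0,0,0],
  ],
)

```text
time_s: 4.0
position: [0.4867, 0.1697, 0.0892]
tool_rot: [0.186, 0.983, -0.0, -0.0]
wrist_force: [-2.7, 0.9, 3.1]
finger_gap: -0.002
gripper_force: 1.7
```

Request:
jog_arm(
  targets=[
    [0,0,1,0,0,0],
    [0,0,1,0,0,0],
    [0,0,0,0,0,0],
  ],
)

```text
time_s: 4.38
position: [0.487, 0.1697, 0.0873]
tool_rot: [0.186, 0.983, 0.0, 0.0]
wrist_force: [-1.8, 0.5, 3.9]
finger_gap: -0.001
gripper_force: 2.0
```

Request:
jog_arm(
  targets=[
    [0,0,1,0,0,0],
    [0,0,1,0,0,0],
    [0,0,0,0,0,0],
  ],
)

```text
time_s: 4.75
position: [0.4871, 0.1697, 0.0868]
tool_rot: [0.186, 0.983, 0.0, 0.001]
wrist_force: [-7.2, -1.6, 25.9]
finger_gap: -0.002
gripper_force: 12.9
```

Request:
jog_arm(
  targets=[
    [0,0,-15,0,0,0],
    [0,0,-45,0,0,0],
    [0,0,-55,0,0,0],
    [-20,-26,0,0,0,0],
    [-21,-27,0,0,0,0],
    [-20,-26,0,0,0,0],
    [0,0,0,0,0,-9.8],
    [0,0,0,0,0,-9.8],
    [0,0,0,0,0,-9.8],
    [0,0,0,0,0,-9.8],
    [0,0,0,0,0,-9.8],
    [0,0,0,0,0,-9.8],
    [0,0,0,0,0,-9.6],
    [0,0,0,0,0,0],
    [0,0,0,0,0,0],
  ],
  gripper=60,
)

```text
time_s: 6.62
position: [0.515, 0.0736, 0.2004]
tool_rot: [-0.397, 0.918, -0.0, 0.0]
wrist_force: [0.1, -0.2, -0.1]
finger_gap: 0.701
gripper_force: 0.0
```

```bash
python3 - <<'E'
from h import *
s=shot('scene');t=shot('top')
a=cv2.resize(s['color'][150:240,180:270,::-1],None,fx=4.4,fy=4.4,interpolation=cv2.INTER_CUBIC)
b=cv2.resize(t['color'][160:250,190:280,::-1],None,fx=4.4,fy=4.4,interpolation=cv2.INTER_CUBIC)
cv2.imwrite('pics/after.png',np.hstack([a,b]))
o=cv2.imread('pics/scene0.png')[150:240,180:270]
cv2.imwrite('pics/cmp.png',np.hstack([a,cv2.resize(o,None,fx=4.4,fy=4.4,interpolation=cv2.INTER_CUBIC)]))
for r in eyes.tip_of('scene','button_top')[:2]: print(r)
q=telemetry.state();print(q['position'],q['tool_rot'],q['joints'],q['finger_gap'])
E
```

```text
{'position': [205.5, 196.6], 'confidence': 0.51}
[0.51484454 0.07387785 0.20033694] [-3.97819670e-01  9.17463624e-01 -7.91913382e-05  3.56474787e-05] [-0.04093191  0.40956987 -0.26969393  1.90493806  0.14248637  0.84533308
  2.00492407] 0.6988710376585361
```

View pics/cmp.png

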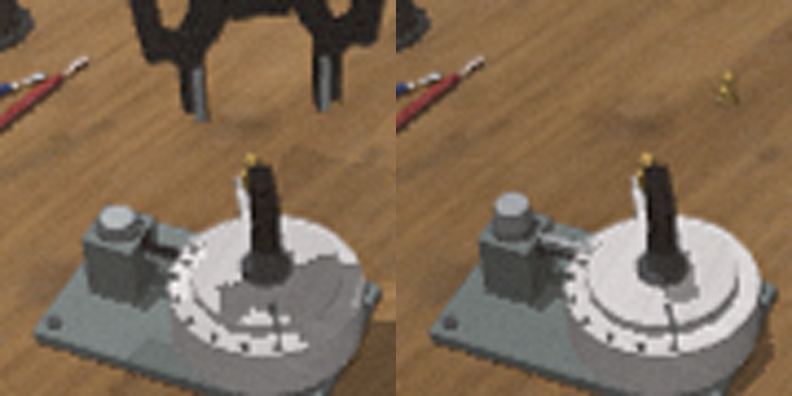

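The side-by-side crops (left: now, right: start) show the button top lower than before, at about (207,200) in the full frame. It is latched with the hand away, and the fingers straddle the bar's line. Next I descend and grip.

Request:
jog_arm(
  targets=[
    [0,0,25,0,0,0],
    [0,0,30,0,0,0],
    [0,0,25,0,0,0],
    [0,0,10,0,0,0],
    [0,0,0,0,0,0],
  ],
)

```text
time_s: 7.4
position: [0.5147, 0.0739, 0.1101]
tool_rot: [-0.399, 0.917, 0.0, -0.0]
wrist_force: [-0.5, -0.3, -0.8]
finger_gap: 0.702
gripper_force: 0.0
```

Request:
jog_arm(
  targets=[
    [0,0,0,0,0,0],
    [0,0,0,0,0,0],
    [0,0,0,0,0,0],
    [0,0,0,0,0,0],
    [0,0,0,0,0,0],
    [0,0,0,0,0,0],
  ],
  gripper=0,
)

```text
time_s: 8.15
position: [0.5157, 0.0734, 0.1112]
tool_rot: [-0.398, 0.917, -0.0, 0.001]
wrist_force: [1.8, -3.3, 6.4]
finger_gap: 0.167
gripper_force: 61.4
```

```bash
python3 - <<'E'
from h import *
q=telemetry.state();print(q['time_s'],q['position'],q['tool_rot'],q['wrist_force'],q['torque'],q['finger_gap'],q['gripper_force'])
s=shot('scene','grip.png');cv2.imwrite('pics/grip_c.png',cv2.resize(s['color'][130:250,170:300,::-1],None,fx=4,fy=4,interpolation=cv2.INTER_CUBIC))
E
```

```text
8.15 [0.51572359 0.07342813 0.11115025] [-3.98232536e-01  9.17283872e-01 -4.93606561e-04  9.49576527e-04] [ 1.81356572 -3.28487891  6.36293934] [-0.46246885 -0.18636391 -0.01809189] 0.16698201053387432 61.36971116065979
```

View pics/grip_c.png

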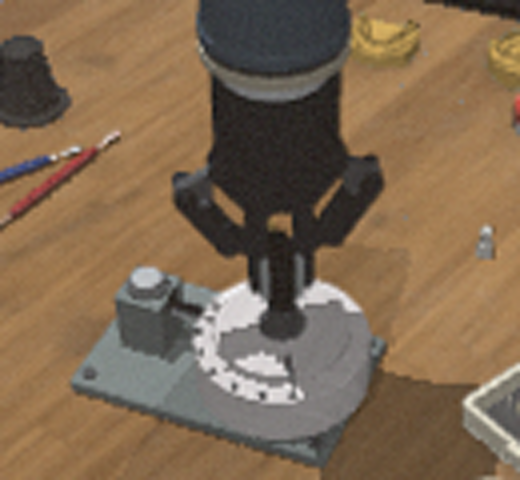

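The picture shows the fingers closed on the bar at about (240,196) and the button still down. Now I turn clockwise one stop at a time.

Request:
jog_arm(
  targets=[
    [0,0,0,0,0,4],
    [0,0,0,0,0,4],
    [0,0,0,0,0,4],
    [0,0,0,0,0,4],
    [0,0,0,0,0,4],
    [0,0,0,0,0,0],
    [0,0,0,0,0,0],
  ],
)

```text
time_s: 9.07
position: [0.5154, 0.0738, 0.1111]
tool_rot: [-0.233, 0.972, -0.0, 0.001]
wrist_force: [-0.4, -1.5, 8.0]
finger_gap: 0.165
gripper_force: 61.5
```

```bash
cat > st.py <<'E'
from h import *
q=telemetry.state();n=q['tool_rot'];print(q['time_s'],q['position'],'tool x deg',2*np.degrees(np.arctan2(n[1],n[0])),q['wrist_force'],q['torque'],q['finger_gap'],q['gripper_force'])
E
python3 st.py
```

```text
9.075 [0.51541889 0.07381656 0.11112602] tool x deg 206.96217020209318 [-0.36286902 -1.4926197   8.01392803] [-0.27315625  0.04215131 -0.01812732] 0.16479529116917835 61.5079665184021
```

Request:
jog_arm(
  targets=[
    [0,0,0,0,0,4],
    [0,0,0,0,0,4],
    [0,0,0,0,0,4],
    [0,0,0,0,0,4],
    [0,0,0,0,0,4],
    [0,0,0,0,0,0],
    [0,0,0,0,0,0],
  ],
)

```text
time_s: 9.95
position: [0.5153, 0.0743, 0.1112]
tool_rot: [-0.061, 0.998, 0.0, 0.001]
wrist_force: [-0.3, 0.2, 8.3]
finger_gap: 0.166
gripper_force: 61.6
```

```bash
python3 st.py
```

```text
9.95 [0.51530827 0.07426695 0.11115688] tool x deg 186.98965841873792 [-0.31351296  0.17714129  8.3131821 ] [-0.0276039   0.12566656 -0.09258302] 0.16598569648841094 61.58029854297638
```

Request:
jog_arm(
  targets=[
    [0,0,0,0,0,4],
    [0,0,0,0,0,4],
    [0,0,0,0,0,4],
    [0,0,0,0,0,4],
    [0,0,0,0,0,4],
    [0,0,0,0,0,0],
    [0,0,0,0,0,0],
  ],
)

```text
time_s: 10.82
position: [0.5153, 0.0747, 0.1112]
tool_rot: [0.113, 0.994, 0.001, 0.001]
wrist_force: [-1.0, 2.0, 8.8]
finger_gap: 0.169
gripper_force: 61.6
```

```bash
python3 st.py; python3 - <<'E'
from h import *
s=shot('scene');t=shot('top')
a=cv2.resize(s['color'][150:250,180:280,::-1],None,fx=4,fy=4,interpolation=cv2.INTER_CUBIC)
b=cv2.resize(t['color'][160:260,200:300,::-1],None,fx=4,fy=4,interpolation=cv2.INTER_CUBIC)
cv2.imwrite('pics/end.png',np.hstack([a,b]))
E
```

```text
10.825 [0.51533884 0.07473917 0.11115317] tool x deg 167.01534158037688 [-0.98597954  2.025435    8.8487106 ] [ 0.2950607   0.15892608 -0.06859395] 0.1694949123126744 61.60310357809067
```

View pics/end.png

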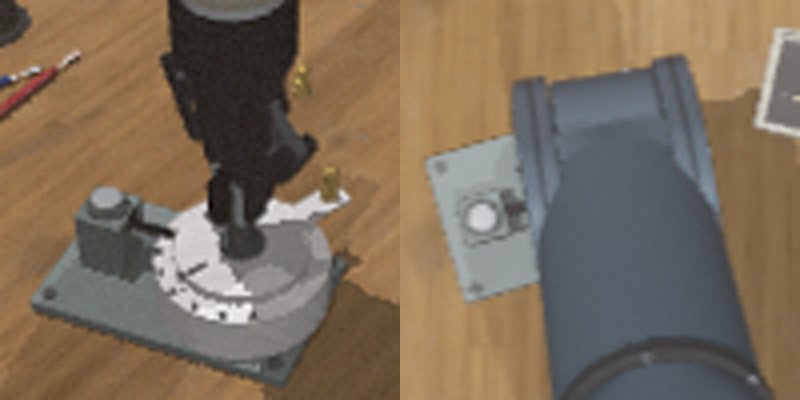

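```bash
python3 - <<'E'
from h import *
s=eyes.get_image('scene')
o=(.515,.074)
for n,p,z in[('die top',(262.7,192.3),.086),('die top start',(150+262/3,130+167/3),.086),('rib',(180+197/4,150+270/4),.060),]:
    w=at_z(s,p,z);print(n,w,np.degrees(np.arctan2(w[1]-o[1],w[0]-o[0])))
E
python3 st.py
```

```text
die top [0.58913173 0.05434641 0.086     ] -14.848497508322659
die top start [0.56714961 0.12589288 0.086     ] 44.85862249689537
rib [0.47924817 0.08014724 0.06      ] 170.24384351891987
10.975 [0.5152914  0.07473692 0.11112178] tool x deg 167.01852812130886 [0.6714372  2.14468338 9.41642751] [ 0.26841269  0.13862415 -0.07180879] 0.1668432011135495 61.5980538725853
```

The dial has turned about 60° (die bearing 44.9° to −14.8°), the button is still down and the grip is firm, so I'm handing it in.

Request:
jog_arm(
  targets=[
    [0,0,0,0,0,0],
    [0,0,0,0,0,0],
    [0,0,0,0,0,0],
    [0,0,0,0,0,0],
  ],
)

```text
time_s: 11.48
position: [0.5153, 0.0748, 0.1111]
tool_rot: [0.113, 0.994, 0.001, 0.001]
wrist_force: [-2.0, 2.2, 8.6]
finger_gap: 0.166
gripper_force: 61.6
```

```bash
python3 -c "
from workcell import sign_off
print(sign_off())"
```

```text
the job is handed in; nothing more can be done
None
```

The job is handed in at about 11.5 s: the button is latched down, and the knob is turned clockwise to the third stop (about 60° by the camera) and still gripped.

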